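# Feel along a curved guide rail for burrs

## Task

Check the curved guide rail on the sprung stand for burrs: with the gripper shut, run the fingertips along the top of its crest from the end with the broad foot plate to the plain end, lightly touching it all the way, then come away. Touch only: do not press the platform down to its stop, do not lift the rail or push it out of its pins, and leave the things around it where they are.

Things in the scene. Friction and masses are not known exactly. Their poses are not given: they have to be found in the camera images.
- stand: checking stand on the table, 130 x 280 mm in plan, fixed. Origin: centre of its underside; z up, y along its length. Over its grey base a dark steel platform (124 x 274 mm) floats on springs, its top 40 mm above the table when at rest, with six 14 mm locating pins round the rail's foot.
- platform (a joint): how far the sprung platform, with the rail on it, has been pressed straight down (m): 0 at rest, 0.012 at its stop. It begins to sink at about 1 N and takes about 0.7 N more for each mm.
- guide_rail: curved steel guide rail, 0.6 kg, loose between the pins. Origin: centre of its underside, on the platform; z up. In plan an arc of 150 mm radius and about 220 mm length (84 degrees), bulging to its +x side; ends near y = +100 mm (the end with the broad, two-hole foot plate, 46 x 30 mm, 8 mm thick) and y = -100 mm (the plain end). A 30 mm wide foot carries a 6 mm web with a rounded crest, 10 mm thick, whose top is 35 mm above its underside, so 75 mm above the table.
- seat (a point): the point on the stand, on the platform's top at rest, where the rail's origin belongs
- crest_0 (a point): point on top of the rail's crest, 16 mm along it from the foot-plate end (first)
- crest_1 (a point): point on top of the rail's crest, 47 mm along it from the foot-plate end
- crest_2 (a point): point on top of the rail's crest, 79 mm along it from the foot-plate end
- crest_3 (a point): point on top of the rail's crest, 110 mm along it from the foot-plate end
- crest_4 (a point): point on top of the rail's crest, 142 mm along it from the foot-plate end
- crest_5 (a point): point on top of the rail's crest, 173 mm along it from the foot-plate end
- crest_6 (a point): point on top of the rail's crest, 204 mm along it from the foot-plate end (last; 16 mm short of the plain end)
- ring_gauge_2: plain steel ring gauge, 38 mm across, 12 mm high, lying loose on the platform on the hollow side of the rail; bystander; origin at the centre of its underside
- spur_gear: steel spur gear, 49 mm across, 18 mm high, on the table beside the stand; bystander; origin at the centre of its underside
- bronze_bush: flanged bronze bush, 34 mm across, 29 mm high, beside the stand; bystander; origin at the centre of its underside
- v_block_1: ground steel V-block, 40 x 42 x 34 mm high, on the table beside the stand; bystander; origin at the centre of its underside
- gauge_bar_6: steel length bar, 18 x 75 x 26 mm high, on the table at the side of the stand; bystander; origin at the centre of its underside
- hex_bolt_1: hexagon bolt, 54 mm long, 19 mm high, lying behind the stand; bystander; origin at the centre of its underside
- loupe: black eye loupe, 33 mm across, 32 mm high, beside the stand; bystander; origin at the centre of its underside

How it is judged (in metres and radians):
On the way, in this order (a step that is already met when the one before it is completed fails the run):
1. shut fingertips touch the rail at crest point 0 ((contact force between the fingers and guide_rail_c43 above 0.15 N or contact force between the fingers and guide_rail_c44 above 0.15 N or contact force between the fingers and guide_rail_c45 above 0.15 N) and horizontal distance between the grasp point and crest_0 below 0.015 m and z of the grasp point in the frame of crest_0 above 0.005 m), for 0.05 s.
2. shut fingertips touch the rail at crest point 1 ((contact force between the fingers and guide_rail_c41 above 0.15 N or contact force between the fingers and guide_rail_c42 above 0.15 N or contact force between the fingers and guide_rail_c43 above 0.15 N or contact force between the fingers and guide_rail_c44 above 0.15 N) and horizontal distance between the grasp point and crest_1 below 0.015 m and z of the grasp point in the frame of crest_1 above 0.005 m), for 0.05 s.
3. shut fingertips touch the rail at crest point 2 ((contact force between the fingers and guide_rail_c39 above 0.15 N or contact force between the fingers and guide_rail_c40 above 0.15 N or contact force between the fingers and guide_rail_c41 above 0.15 N or contact force between the fingers and guide_rail_c42 above 0.15 N) and horizontal distance between the grasp point and crest_2 below 0.015 m and z of the grasp point in the frame of crest_2 above 0.005 m), for 0.05 s.
4. shut fingertips touch the rail at crest point 3 ((contact force between the fingers and guide_rail_c37 above 0.15 N or contact force between the fingers and guide_rail_c38 above 0.15 N or contact force between the fingers and guide_rail_c39 above 0.15 N or contact force between the fingers and guide_rail_c40 above 0.15 N) and horizontal distance between the grasp point and crest_3 below 0.015 m and z of the grasp point in the frame of crest_3 above 0.005 m), for 0.05 s.
5. shut fingertips touch the rail at crest point 4 ((contact force between the fingers and guide_rail_c35 above 0.15 N or contact force between the fingers and guide_rail_c36 above 0.15 N or contact force between the fingers and guide_rail_c37 above 0.15 N or contact force between the fingers and guide_rail_c38 above 0.15 N) and horizontal distance between the grasp point and crest_4 below 0.015 m and z of the grasp point in the frame of crest_4 above 0.005 m), for 0.05 s.
6. shut fingertips touch the rail at crest point 5 ((contact force between the fingers and guide_rail_c33 above 0.15 N or contact force between the fingers and guide_rail_c34 above 0.15 N or contact force between the fingers and guide_rail_c35 above 0.15 N or contact force between the fingers and guide_rail_c36 above 0.15 N) and horizontal distance between the grasp point and crest_5 below 0.015 m and z of the grasp point in the frame of crest_5 above 0.005 m), for 0.05 s.
7. shut fingertips touch the rail at crest point 6 ((contact force between the fingers and guide_rail_c32 above 0.15 N or contact force between the fingers and guide_rail_c33 above 0.15 N or contact force between the fingers and guide_rail_c34 above 0.15 N) and horizontal distance between the grasp point and crest_6 below 0.015 m and z of the grasp point in the frame of crest_6 above 0.005 m), for 0.05 s.
At the end, for the whole second after the job is handed in: The shut fingertips have touched the crest at its seven points in order from the foot-plate end, centred within 15 mm of each; the rail is upright and at rest between its pins, within 6 mm of its place, and the platform is back up within 2 mm (horizontal distance between guide_rail and seat below 0.006 m and distance between guide_rail and seat below 0.008 m and angle between guide_rail's own z axis and vertical below 0.05 rad and value of joint platform below 0.002 m and linear speed of guide_rail below 0.01 m/s).
It fails at once if the platform is pressed to within 1 mm of its stop (value of joint platform above 0.011 m).
It fails at once if the rail is lifted or carried (z of guide_rail in the frame of seat above 0.005 m).
It fails at once if the rail is shoved out of its pins (horizontal distance between guide_rail and seat above 0.01 m).
It fails at once if the rail is tipped (angle between guide_rail's own z axis and vertical above 0.12 rad).
It fails at once if a bystander is displaced by more than 20 mm (distance of any of ring_gauge_2, spur_gear, bronze_bush, v_block_1, gauge_bar_6, hex_bolt_1, loupe from where it was at the start of the episode above 0.02 m).
It also fails if it takes over 38 s, if anything falls off the work surface, if the arm or the gripper's body presses on something with over 40 N, if the wrist force passes 120 N, or if a joint passes its speed limit or range.

## Robot

A 7-joint arm with a two-finger parallel gripper is mounted at the origin on a cart in front of the work surface, level with it; the furniture and walls round the work are solid. World frame = base frame: x ahead of the robot, y to its left, z up, the work surface at z = 0. Lengths are in m, angles in degrees, forces in N, time in s.
With the tool pointing down it reaches from about 0.425 to 0.875 m from the base axis. Payload 4.7 kg.
Tool frame: the origin (TCP) lies on the front face of the gripper's body, between the roots of the fingers; the fingertips stand 70 mm ahead of it and the grasp point (between the pads) lies 51 mm ahead of it (tip_extent is the distance from the TCP to the fingertips, in m); z points along the fingers, y is the direction in which the jaws open and shut (so a half turn about z gives the same grasp; the last joint's range is limited). The gripper opens to 87 mm and grips with 3 to 60 N. Pads are 19 mm wide; open, the fingers measure 117 mm over their backs; the gripper's body (75 mm by 190 mm) begins 51 mm behind the grasp point.
Start: joints at [65.781, 18.392, -4.016, 83.108, 1.295, 78.541, -3.26], TCP at [0.275, -0.589, 0.292] pointing down, gripper open.
Joint ranges: [-163.93, 163.93], [-17.29, 119.83], [-79.2, 71.16], [3.27, 140.29], [-89.18, 269.18], [5.43, 117.66], [-154.24, 154.24]. Speed limits (degrees/s): [147.25, 147.25, 180, 180, 180, 180, 180].

## Interface

Orientations are given as [roll, pitch, yaw] about the fixed x, y, z axes, in that order (R = Rz(yaw) Ry(pitch) Rx(roll)).
In Python, from cell import * gives the robot as it stands.
- The arm moves only by the tool carry_out, never from a script. Its argument "increments" is text: rows parted by semicolons, each of 7 numbers parted by spaces: the opening, from 0 (shut) to 1 (fully open), then the shift along the tool's x, y, z in m, then the turn, a rotation vector about the tool's x, y, z in degrees. A call has 1 to 20 rows; each row shifts and turns the pose as measured when the row begins, along the tool's axes as they then stand; what a row does not reach is not made up. A row lasts 1/8 s, in which the tool goes at most 62.5 mm and 10.7 degrees, less where a joint would pass 70% of its speed; a pose out of reach is approached as far as the arm can. A call is refused whole if a number of a shift passes 0.0625 or a number of a turn 10.7, either way. A call with a gripper value outside its range is refused whole. The fingers move at their own pace and stop on an object; "force" is the grip in N (left out, the last holds). Time passes only in rows, so rows that do not move let the fingers close. It gives the time, the measured TCP pose, the force and the opening at its end, in the units of the state.
- get_obs(): the state, without advancing time (a new reading comes with each control period).
- read_camera(name): name is "scene" or "top" or "wrist"; returns a dict with "img" (384x512x3 uint8, blue, green, red), "fx", "fy", "cx", "cy" (pixels), "world_from_camera" (4x4, takes a point from camera to world coordinates). Camera axes: x right, y down, z forward; pixel columns grow to the right and rows downward; lengths in m; the calibration is good to about 2 mm. A picture is of the moment at which its call begins. There is no depth.
- sign_off(): hands the job in, once; it reports no verdict.
Trained networks look in a picture, given as the dict that the camera call returned (one of the last four; its "shot" number tells which), for a name from the list of things; names that differ only in an ending like _2 or _b are one class to them, and where a whole thing is asked for, a point or a joint stands for the part that bears it (a point fixed in the world has none). Each returns a list of dicts, best first, with "confidence" (0 to 1); they miss things now and then, are a little off and sometimes report something else, mostly with a low value. They report only what shows in the picture. A call takes as long as a camera call.
- masks_of(target, picture): "pixels" (384x512 bool, what is visible of it) and "bbox" ([left, top, right, bottom] in pixels, round what is visible of it).
The state is a dict: "time_s": time; "qpos": joint angles; "joint_velocities": joint speeds; "effort": joint torques, N m; "tool_pos": TCP position; "tool_rot": TCP orientation; "force": force on the tool from outside, world axes, zero at the start; "wrist_torque": the same for the moment, N m; "grip_width": finger opening in m.
Only numpy, scipy, OpenCV 4.12 (cv2) and the standard library are available. Lean on these libraries where they do the work, as an engineer would, in place of code of your own. Each camera call takes 0.05 s, during which the arm holds its last target.

## Working session

There is one attempt and no reset: what is moved stays moved. The work goes in short steps, Python scripts to look and compute and a tool call to move; the robot and the scene stay as the last step left them, time stands still between calls to the robot, and variables do not carry over. Pictures are saved under pics/ and viewed, and the job is handed in when it is done.

Besides the shell and the picture viewer there is one more tool, called after "Emit:" as a command line: name --argument value ..., lists and objects as JSON in quotes. carry_out: Moves the arm, as the interface text tells. Its arguments: {"type":"object","properties":{"increments":{"type":"string"},"force":{"type":"number"}},"required":["increments"]}

```bash
ls; mkdir -p pics; python3 - <<'E'
from cell import *
import cv2
o=get_obs();print({k:o[k] for k in o})
for n in ["scene","top"]:
    c=read_camera(n);cv2.imwrite(f"pics/{n}0.png",c["img"]);print(n,c["fx"],c["cx"],c["cy"],c["world_from_camera"].round(4).tolist() if hasattr(c["world_from_camera"],'round') else c["world_from_camera"])
    for t in ["guide_rail","stand"]:
        for m in masks_of(t,c): print(t,m["confidence"],m["bbox"],m["pixels"].sum())
E
```

```text
pics
{'time_s': 0.0, 'qpos': array([65.78251888, 18.43887906, -4.0144399 , 83.17509622,  1.29487334,
       78.54185315, -3.26027878]), 'joint_velocities': array([0.0355518 , 0.04024248, 0.08799236, 0.03216698, 0.04386539,
       0.01717015, 0.05812749]), 'effort': array([-9.28969166e-04, -4.91285312e+01, -4.04507238e-01, -3.12526023e+01,
       -6.41303463e-02,  4.35921131e-02,  1.64976359e-04]), 'tool_pos': array([ 0.27473123, -0.58861388,  0.29116159]), 'tool_rot': array([-1.79889405e+02,  6.05850968e-03,  2.50259010e+01]), 'force': array([-0.52722361, -0.81956498,  0.18354913]), 'wrist_torque': array([ 0.00701148,  0.0172262 , -0.01338401]), 'grip_width': 0.08728908424190626}
scene 457.0293799974274 261.5696854197614 191.37908943030027 [[-0.6464, -0.5279, 0.5509, 0.0318], [-0.7627, 0.467, -0.4474, 0.4022], [-0.0211, -0.7094, -0.7045, 0.7388], [0.0, 0.0, 0.0, 1.0]]
guide_rail 0.66 [264.4, 151.9, 331.2, 227.0] 1539
guide_rail 0.31 [224.7, 236.7, 245.0, 255.3] 392
guide_rail 0.18 [231.9, 144.0, 345.8, 254.1] 4846
stand 0.57 [229.2, 144.4, 350.2, 252.8] 4808
stand 0.25 [259.7, 155.4, 329.0, 224.0] 1510
top 455.0278944803236 248.4879832064416 190.64376156000506 [[-0.0276, -0.9943, 0.1033, 0.4186], [-0.999, 0.031, 0.0312, -0.0409], [-0.0343, -0.1023, -0.9942, 1.1135], [0.0, 0.0, 0.0, 1.0]]
guide_rail 0.55 [241.9, 167.2, 338.8, 212.0] 1291
stand 0.76 [227.8, 144.3, 349.8, 224.2] 4752
```

```bash
python3 - <<'E'
import cv2
a=cv2.imread('pics/top0.png')[120:250,200:380];cv2.imwrite('pics/topz.png',cv2.resize(a,None,fx=4.4,fy=4.4,interpolation=cv2.INTER_CUBIC))
a=cv2.imread('pics/scene0.png')[120:270,200:380];cv2.imwrite('pics/scenez.png',cv2.resize(a,None,fx=4,fy=4,interpolation=cv2.INTER_CUBIC))
E
```

```text
(no output)
```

View pics/topz.png

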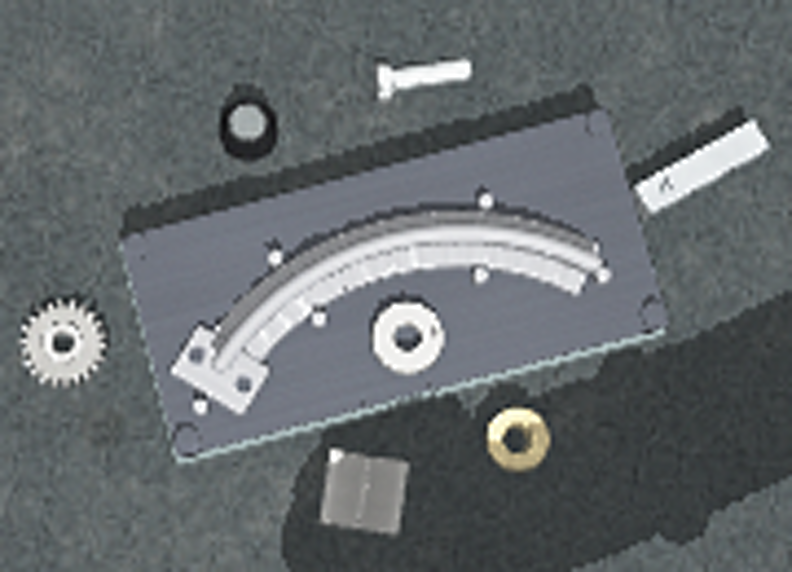

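View pics/scenez.png

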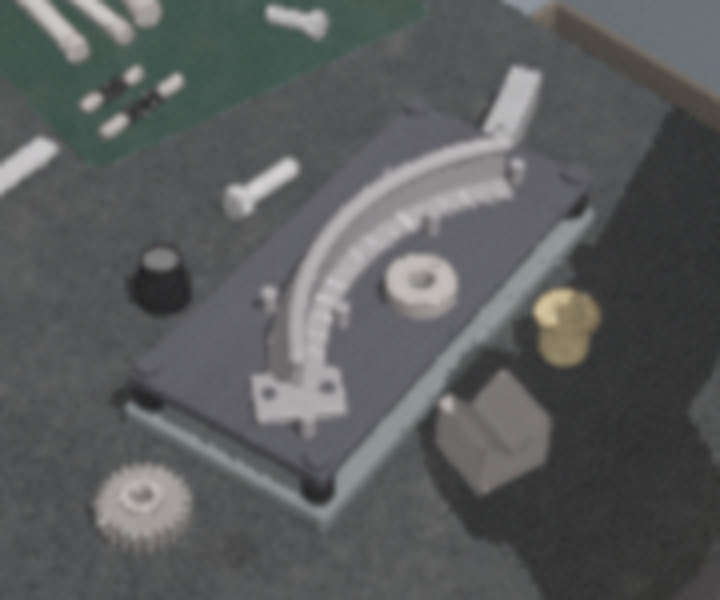

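View pics/top0.png

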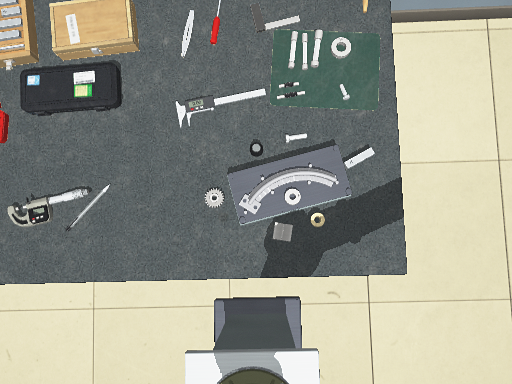

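```bash
cat > h.py <<'E'
import numpy as np,cv2
def proj(c,P):
    T=np.linalg.inv(np.array(c["world_from_camera"]));P=np.atleast_2d(P)
    q=P@T[:3,:3].T+T[:3,3];return np.c_[c["fx"]*q[:,0]/q[:,2]+c["cx"],c["fy"]*q[:,1]/q[:,2]+c["cy"]]
def ray(c,uv,z):
    T=np.array(c["world_from_camera"]);uv=np.atleast_2d(uv).astype(float)
    d=np.c_[(uv[:,0]-c["cx"])/c["fx"],(uv[:,1]-c["cy"])/c["fy"],np.ones(len(uv))]@T[:3,:3].T
    return T[:3,3]+d*((z-T[2,3])/d[:,2])[:,None]
def rail(p,s,z=.075): # p: circle center x,y, yaw of rail +x; s arc from footplate end
    a=np.radians(42)-np.asarray(s)/.15; a=a+p[2]
    return np.c_[p[0]+.15*np.cos(a),p[1]+.15*np.sin(a),np.full(len(a),z)]
E
python3 - <<'E'
from cell import *
from h import *
from scipy.optimize import least_squares
c=read_camera("top")
zc=np.array([[122,240],[600,108],[665,330],[180,462]])/4.4+[200,120]-.4
W=ray(c,zc,.04);print(W.round(4));print([np.linalg.norm(W[i]-W[i-1]).round(4) for i in range(4)])
print("stand centre",W.mean(0))
# crest: bright ridge points in zoom
zp=np.array([[222,366],[250,330],[285,295],[330,262],[380,242],[430,232],[480,231],[530,238],[570,250],[604,266]])/4.4+[200,120]-.4
Q=ray(c,zp,.075);print(Q.round(4),np.linalg.norm(Q[0]-Q[-1]))
def res(p):return np.hypot(Q[:,0]-p[0],Q[:,1]-p[1])-.15
# direction free: circle centre from points, yaw from ends
s=least_squares(res,[Q[:,0].mean()-.13,Q[:,1].mean()]).x
a=[np.degrees(np.arctan2(*(q[1::-1]-s[::-1]))) for q in (Q[0],Q[-1])]
print(s,res(s).round(4),a)
e=W[0]-W[1];print("stand yaw of +y axis",np.degrees(np.arctan2(e[1],e[0])),"-> x axis",np.degrees(np.arctan2(e[1],e[0]))-90)
yaw=np.mean(a);p=[*s,np.radians(yaw)]
C=rail(p,[.016,.047,.079,.110,.142,.173,.204]);print(C.round(4))
np.save('p.npy',p)
for n in ["top","scene"]:
    c=read_camera(n);i=c["img"];x0,y0=200,120
    f=4.4 if n=="top" else 4
    b=cv2.resize(i[120:255,200:380],None,fx=f,fy=f,interpolation=cv2.INTER_CUBIC)
    for u in proj(c,rail(p,np.linspace(0,.22,45))): cv2.circle(b,tuple(int(v) for v in (u+.5-[200,120])*f),1,(0,0,255),-1)
    for u in proj(c,C): cv2.circle(b,tuple(int(v) for v in (u+.5-[200,120])*f),4,(0,255,0),1)
    cv2.imwrite(f"pics/{n}_ov.png",b)
E
```

```text
[[ 0.5713  0.0422  0.04  ]
 [ 0.635  -0.2186  0.04  ]
 [ 0.5133 -0.2475  0.04  ]
 [ 0.4503  0.0139  0.04  ]]
[np.float64(0.1242), np.float64(0.2685), np.float64(0.125), np.float64(0.2688)]
stand centre [ 0.54248116 -0.10250125  0.04      ]
[[ 0.4985 -0.0111  0.075 ]
 [ 0.5168 -0.0262  0.075 ]
 [ 0.5346 -0.045   0.075 ]
 [ 0.5512 -0.069   0.075 ]
 [ 0.5609 -0.0954  0.075 ]
 [ 0.5653 -0.1216  0.075 ]
 [ 0.565  -0.1476  0.075 ]
 [ 0.5605 -0.1734  0.075 ]
 [ 0.5535 -0.1938  0.075 ]
 [ 0.5445 -0.211   0.075 ]] 0.20514201414396876
[ 0.41554302 -0.13557951] [-0.0004 -0.0009 -0.0004  0.0011  0.0008  0.0004 -0.0001 -0.0002 -0.0003
 -0.0006] [np.float64(56.32713013321578), np.float64(-30.303495826136345)]
stand yaw of +y axis 103.71793862039681 -> x axis 13.717938620396808
[[ 0.5141 -0.0225  0.075 ]
 [ 0.5352 -0.0452  0.075 ]
 [ 0.5517 -0.0726  0.075 ]
 [ 0.5617 -0.1018  0.075 ]
 [ 0.5655 -0.1336  0.075 ]
 [ 0.5628 -0.1644  0.075 ]
 [ 0.5537 -0.194   0.075 ]]
```

View pics/top_ov.png

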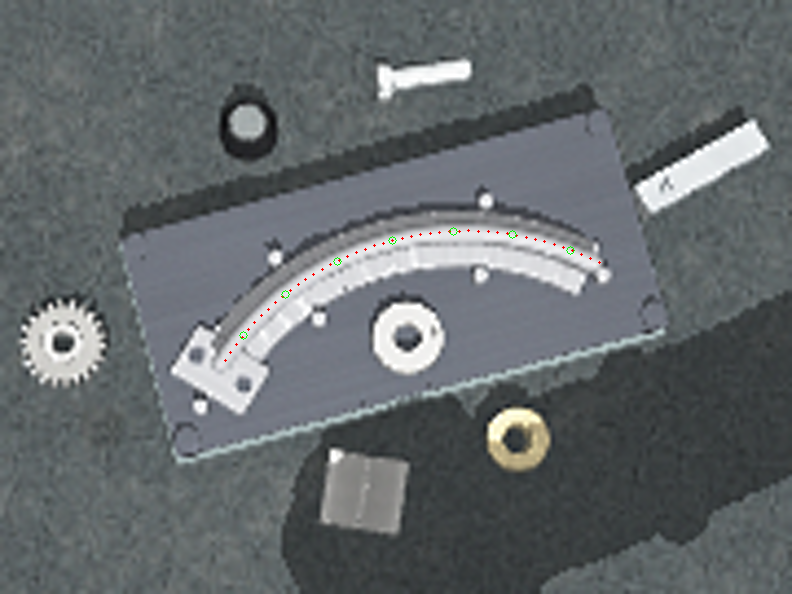

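View pics/scene_ov.png

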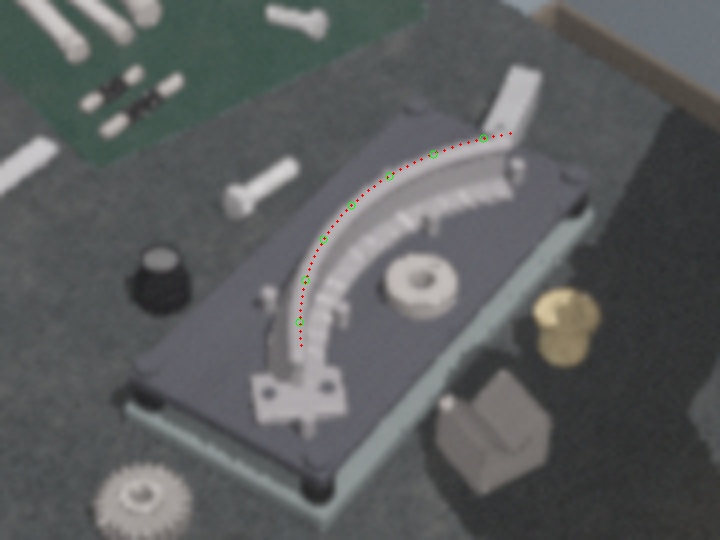

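Emit:
carry_out --increments "0 0.032 -0.029 0 0 0 0;0 0.032 -0.029 0 0 0 0;0 0.032 -0.029 0 0 0 0;0 0.032 -0.029 0 0 0 0;0 0.032 -0.029 0 0 0 0;0 0.032 -0.029 0 0 0 0;0 0.032 -0.029 0 0 0 0;0 0.032 -0.029 0 0 0 0;0 0.032 -0.029 0 0 0 0;0 0.032 -0.029 0 0 0 0;0 0.032 -0.029 0 0 0 0;0 0.032 -0.029 0 0 0 0;0 0 0 0 0 0 0;0 0 0 0 0 0 0" --force 10

```text
time_s: 2.2
tool_pos: [0.4819, -0.0971, 0.2933]
tool_rot: [179.6, -0.1, 24.9]
force: [-0.3, -0.3, -0.4]
grip_width: 0.0008
```

```bash
python3 - <<'E'
from cell import *
from h import *
p=np.load('p.npy')
c=read_camera("wrist");b=c["img"].copy()
cv2.imwrite("pics/w0.png",b)
for u in proj(c,rail(p,np.linspace(0,.22,45))):
    cv2.circle(b,tuple(int(round(v)) for v in u),1,(0,0,255),-1)
cv2.imwrite("pics/w0o.png",b);print(get_obs()["tool_pos"],get_obs()["tool_rot"],get_obs()["force"])
E
```

```text
[ 0.48195061 -0.09682968  0.29330665] [ 1.79587697e+02 -1.36427058e-01  2.49342443e+01] [ 0.25968173  0.80444914 -0.54779436]
```

View pics/w0o.png

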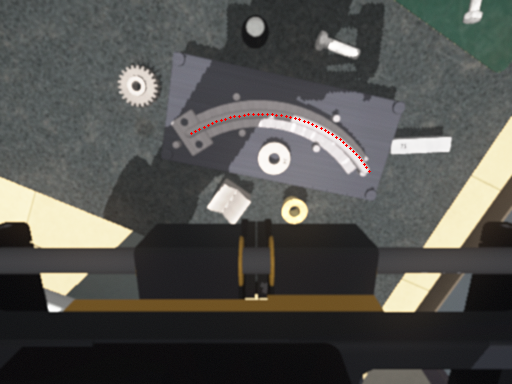

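View pics/w0.png

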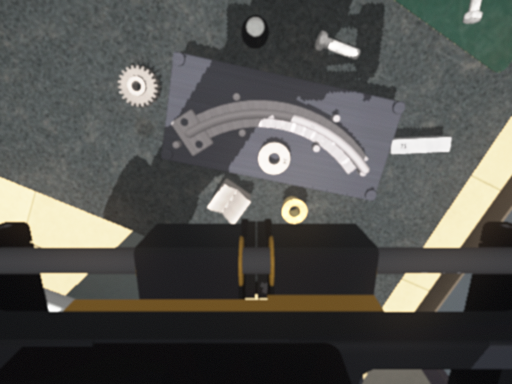

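```bash
python3 - <<'E'
import cv2,numpy as np
a=[cv2.resize(cv2.imread(f'pics/{f}.png')[75:200,155:390],None,fx=3.4,fy=2.4*1.0,interpolation=cv2.INTER_CUBIC) for f in('w0','w0o')]
a=[cv2.resize(cv2.imread(f'pics/{f}.png')[90:180,160:385],None,fx=3.3,fy=3.3,interpolation=cv2.INTER_CUBIC) for f in('w0','w0o')]
cv2.imwrite('pics/w0z.png',np.vstack(a))
E
```

```text
(no output)
```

View pics/w0z.png

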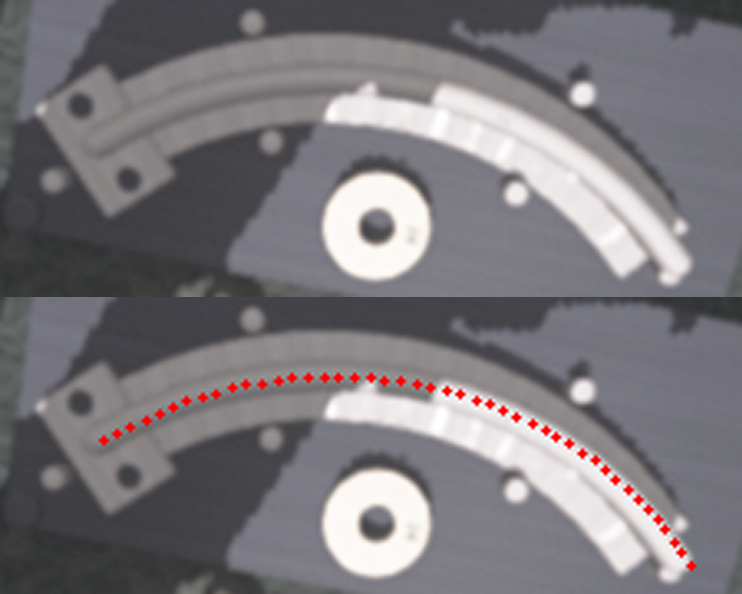

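```bash
python3 - <<'E'
from h import *
p=np.load('p.npy');p[2]=np.radians(13.8);np.save('p.npy',p)
S=np.linspace(.016,.204,24);C=rail(p,S)
y=np.radians(24.93);X=np.array([np.cos(y),np.sin(y)]);Y=np.array([np.sin(y),-np.cos(y)])
print(C[[0,-1]])
d=C[0,:2]-[.48195,-.09683];print("to c0",d@X,d@Y)
D=np.diff(C[:,:2],axis=0)
for s,k in zip(S[1:],D):print(round(s*1e3),(k@X*1e3).round(1),(k@Y*1e3).round(1))
E
```

```text
[[ 0.51258454 -0.02119882  0.075     ]
 [ 0.55450037 -0.19206714  0.075     ]]
to c0 0.05965947214093723 -0.05567134416640689
24 3.2 7.5
32 2.8 7.7
41 2.4 7.8
49 2.0 7.9
57 1.5 8.0
65 1.1 8.1
73 0.6 8.1
81 0.2 8.2
90 -0.3 8.2
98 -0.7 8.1
106 -1.1 8.1
114 -1.6 8.0
122 -2.0 7.9
130 -2.4 7.8
139 -2.9 7.7
147 -3.3 7.5
155 -3.7 7.3
163 -4.1 7.1
171 -4.5 6.9
179 -4.8 6.6
188 -5.2 6.3
196 -5.5 6.0
204 -5.8 5.7
```

Emit:
carry_out --increments "0 0.03 -0.028 0 0 0 0;0 0.03 -0.028 0 0 0 0;0 0 0 0.03 0 0 0;0 0 0 0.03 0 0 0;0 0 0 0.03 0 0 0;0 0 0 0.03 0 0 0;0 0 0 0 0 0 0;0 0 0 0 0 0 0"

```text
time_s: 3.25
tool_pos: [0.5145, -0.0323, 0.1714]
tool_rot: [179.3, -0.2, 23.7]
force: [0.8, -1.0, 0.9]
grip_width: 0.0003
```

Emit:
carry_out --increments "0 0.002 -0.006 0.008 0.7 -0.2 -1.2;0 0.001 -0.005 0.006 0 0 0;0 0 0 0 0 0 0;0 0 0 0 0 0 0"

```text
time_s: 3.75
tool_pos: [0.5143, -0.0206, 0.1593]
tool_rot: [179.9, -0.2, 25.0]
force: [-0.5, -0.0, -0.2]
grip_width: 0.0005
```

Emit:
carry_out --increments "0 -0.002 0 0.004 0 0 0;0 0 0 0.004 0 0 0;0 0 0 0.004 0 0 0;0 0 0 0.002 0 0 0;0 0 0 0 0 0 0"

```text
time_s: 4.38
tool_pos: [0.5125, -0.0218, 0.1446]
tool_rot: [179.9, -0.2, 25.0]
force: [-0.1, 0.2, 1.2]
grip_width: 0.0005
```

```bash
python3 - <<'E'
from cell import *
o=get_obs();print(o["tool_pos"],o["force"],o["wrist_torque"])
E
```

```text
[ 0.51253741 -0.0218074   0.14456111] [-0.13985047  0.17588559  1.22361564] [-0.02801306  0.02596964 -0.00407633]
```

Emit:
carry_out --increments "0 0 0 0.0015 0 0 0;0 0 0 0.001 0 0 0;0 0 0 0 0 0 0;0 0 0 0 0 0 0"

```text
time_s: 4.88
tool_pos: [0.5126, -0.0218, 0.1425]
tool_rot: [179.9, -0.2, 25.0]
force: [-1.4, -0.3, 2.9]
grip_width: 0.0003
```

Emit:
carry_out --increments "0 0.0032 0.0075 0 0 0 0;0 0.0028 0.0077 0 0 0 0;0 0.0024 0.0078 0 0 0 0;0 0.002 0.0079 0 0 0 0;0 0 0 0 0 0 0"

```text
time_s: 5.5
tool_pos: [0.5375, -0.047, 0.1428]
tool_rot: [179.9, -0.3, 25.0]
force: [-0.1, -0.2, 1.5]
grip_width: 0.0005
```

```bash
cat > nx.py <<'E'
from cell import *
from h import *
o=get_obs();p=np.load('p.npy');t=o["tool_pos"];v=t[:2]-p[:2]
s=.15*(np.radians(42)+p[2]-np.arctan2(v[1],v[0]))
y=np.radians(o["tool_rot"][2]);X=np.array([np.cos(y),np.sin(y)]);Y=np.array([np.sin(y),-np.cos(y)])
print("s",(s*1e3).round(1),"radial err mm",((np.hypot(*v)-.15)*1e3).round(1),"z",t[2].round(4),"F",o["force"].round(1),o["tool_rot"].round(2))
q=t[:2]
for k in range(1,9):
    c=rail(p,[min(s+.008*k,.206)])[0,:2];d=c-q;q=c;print((d@X*1e3).round(1),(d@Y*1e3).round(1))
E
python3 nx.py
```

```text
s 51.8 radial err mm 0.7 z 0.1428 F [-0.1 -0.2  1.5] [179.86  -0.27  24.95]
0.6 8.0
0.9 7.9
0.5 8.0
0.1 8.0
-0.4 8.0
-0.8 8.0
-1.2 7.9
-1.6 7.8
```

Emit:
carry_out --increments "0 0.0006 0.0075 0.0005 0 0 0;0 0.0009 0.0075 0.0003 0 0 0;0 0.0005 0.0075 0.0002 0 0 0;0 0.0001 0.0075 0 0 0 0;0 0 0 0 0 0 0"

```text
time_s: 6.12
tool_pos: [0.5533, -0.0748, 0.1421]
tool_rot: [179.9, -0.3, 25.0]
force: [-0.8, -1.2, 2.7]
grip_width: 0.0003
```

```bash
python3 nx.py
```

```text
s 83.7 radial err mm 0.6 z 0.1421 F [-0.8 -1.2  2.7] [179.86  -0.31  24.97]
-0.9 8.0
-0.8 8.0
-1.2 7.9
-1.6 7.8
-2.1 7.7
-2.5 7.6
-2.9 7.5
-3.3 7.3
```

Emit:
carry_out --increments "0 -0.0008 0.0073 0.0002 0 0 0;0 -0.0008 0.0073 0.0001 0 0 0;0 -0.0012 0.0072 0.0001 0 0 0;0 -0.0016 0.0071 0 0 0 0;0 0 0 0 0 0 0"

```text
time_s: 6.75
tool_pos: [0.5623, -0.1047, 0.1419]
tool_rot: [179.8, -0.4, 25.0]
force: [0.4, -0.5, 2.7]
grip_width: 0.0005
```

```bash
python3 nx.py
```

```text
s 114.9 radial err mm 0.0 z 0.1419 F [ 0.4 -0.5  2.7] [179.84  -0.36  24.98]
-2.0 7.7
-2.4 7.6
-2.8 7.5
-3.2 7.3
-3.6 7.1
-4.0 6.9
-4.4 6.7
-4.7 6.5
```

Emit:
carry_out --increments "0 -0.0017 0.0072 0.0001 0 0 0;0 -0.0021 0.0071 0.0001 0 0 0;0 -0.0025 0.007 0.0001 0 0 0;0 -0.0029 0.0068 0 0 0 0;0 0 0 0 0 0 0"

```text
time_s: 7.38
tool_pos: [0.5662, -0.136, 0.1417]
tool_rot: [179.8, -0.4, 25.0]
force: [0.4, 0.1, 2.4]
grip_width: 0.0004
```

```bash
python3 nx.py
```

```text
s 146.5 radial err mm 0.7 z 0.1417 F [0.4 0.1 2.4] [179.83  -0.38  24.99]
-4.2 6.9
-4.0 6.9
-4.3 6.7
-4.7 6.5
-5.0 6.2
-5.3 5.9
-5.7 5.7
-2.6 2.4
```

Emit:
carry_out --increments "0 -0.0039 0.0064 0.0001 0 0 0;0 -0.0037 0.0064 0.0001 0 0 0;0 -0.0039 0.0062 0.0001 0 0 0;0 -0.0043 0.006 0 0 0 0;0 0 0 0 0 0 0"

```text
time_s: 8.0
tool_pos: [0.5624, -0.1674, 0.1416]
tool_rot: [179.8, -0.4, 25.0]
force: [-0.1, 0.1, 2.9]
grip_width: 0.0005
```

```bash
python3 nx.py
python3 - <<'E'
from cell import *
import cv2
c=read_camera("scene");cv2.imwrite("pics/s2.png",cv2.resize(c["img"][60:270,160:400],None,fx=3.2,fy=2.8))
E
```

```text
s 178.1 radial err mm 0.3 z 0.1416 F [-0.1  0.1  2.9] [179.8   -0.41  25.  ]
-5.2 6.1
-5.3 6.0
-5.6 5.7
-2.8 2.6
0.0 0.0
0.0 0.0
0.0 0.0
0.0 0.0
```

View pics/s2.png

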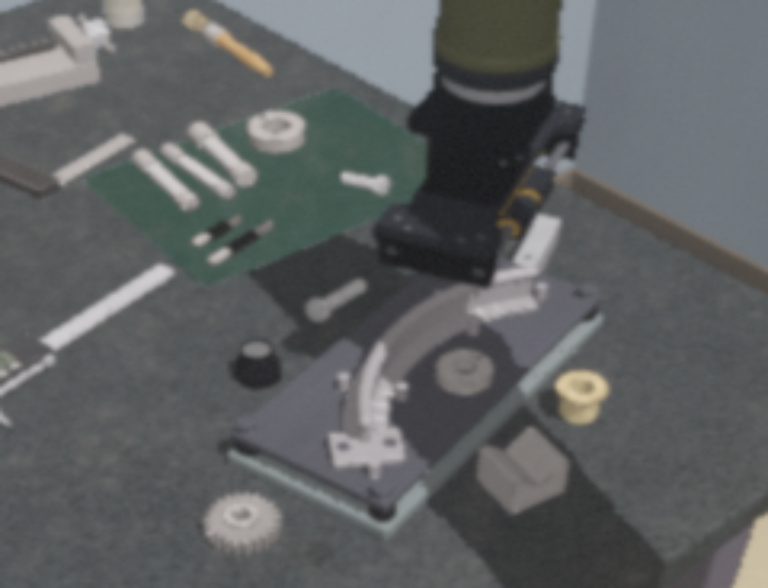

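The picture shows the gripper low over the plain end (about 500,270), with the rail upright between its pins and nothing around it moved. I'll go on to the last point.

Emit:
carry_out --increments "0 -0.0049 0.0057 0.0001 0 0 0;0 -0.005 0.0056 0.0001 0 0 0;0 -0.0052 0.0053 0.0001 0 0 0;0 -0.0015 0.0015 0 0 0 0;0 0 0 0 0 0 0;0 0 0 0 0 0 0"

```text
time_s: 8.8
tool_pos: [0.555, -0.1912, 0.1414]
tool_rot: [179.8, -0.5, 25.1]
force: [0.3, 1.4, 3.8]
grip_width: 0.0001
```

```bash
python3 nx.py
```

```text
s 203.0 radial err mm 0.1 z 0.1414 F [0.3 1.4 3.8] [179.82  -0.48  25.07]
-2.3 1.9
0.0 0.0
0.0 0.0
0.0 0.0
0.0 0.0
0.0 0.0
0.0 0.0
0.0 0.0
```

Emit:
carry_out --increments "0 0 0 -0.003 0 0 0;0 0 0 -0.006 0 0 0;0 0 0 -0.02 0 0 0;0 0 0 -0.03 0 0 0;0 0 0 -0.03 0 0 0;0 0 0 -0.03 0 0 0;0 -0.04 0 -0.02 0 0 0;0 -0.04 0 0 0 0 0;0 -0.04 0 0 0 0 0;0 0 0 0 0 0 0;0 0 0 0 0 0 0"

```text
time_s: 10.18
tool_pos: [0.4372, -0.247, 0.2831]
tool_rot: [179.9, 0.2, 24.9]
force: [-0.8, 0.7, 0.3]
grip_width: 0.0005
```

```bash
python3 - <<'E'
from cell import *
from h import *
p=np.load('p.npy')
f=4.4;out=[]
for n in ["top","scene"]:
    c=read_camera(n);b=cv2.resize(c["img"][120:255,200:380],None,fx=f,fy=f,interpolation=cv2.INTER_CUBIC)
    for u in proj(c,rail(p,np.linspace(0,.22,45))): cv2.circle(b,tuple(int(v) for v in (u+.5-[200,120])*f),1,(0,0,255),-1)
    cv2.imwrite(f"pics/{n}_end.png",b)
print(get_obs()["force"],get_obs()["tool_pos"])
E
```

```text
[ 0.04200079 -0.37385555 -0.44283107] [ 0.43754948 -0.24691559  0.28295973]
```

View pics/top_end.png

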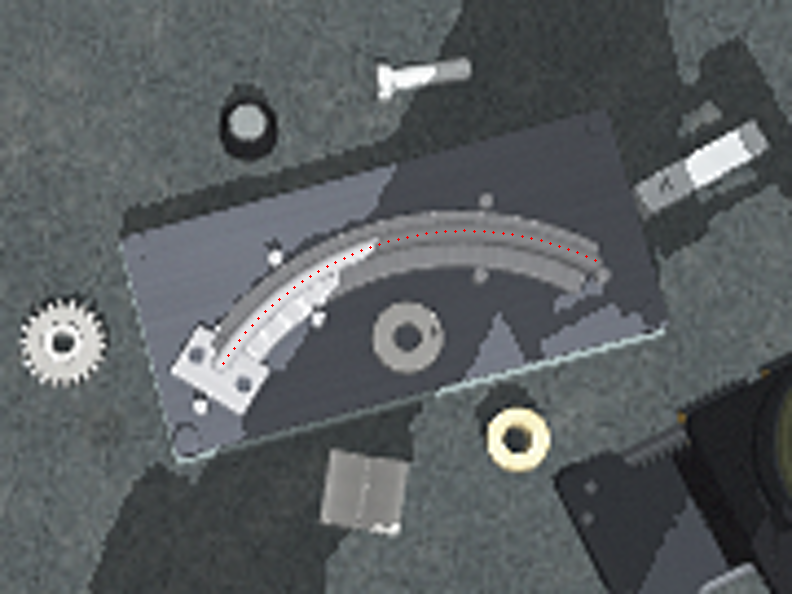

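View pics/scene_end.png

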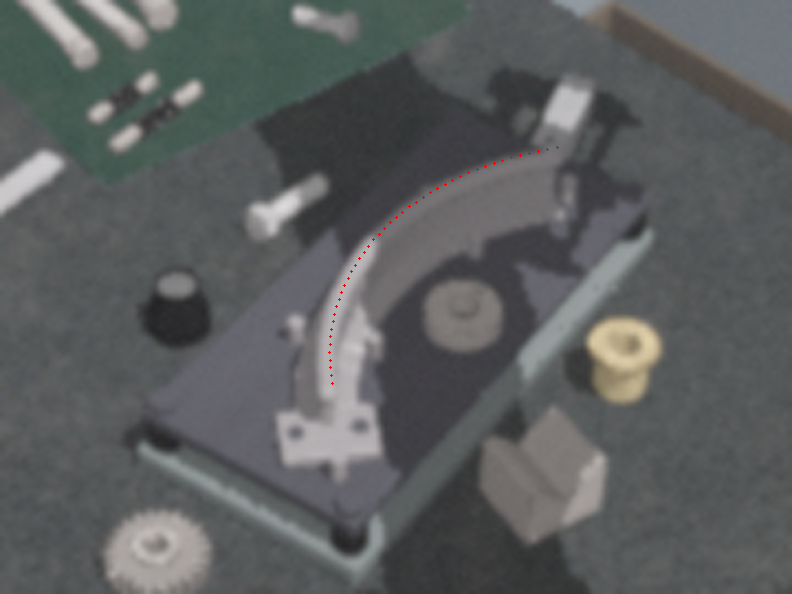

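The rail and its pins sit at the same pixels as before in both views (foot plate at about 220,370, plain end at about 600,265 in the top view). The bystanders haven't moved either, so I'm handing in.

```bash
python3 -c "
from cell import *
print(sign_off())"
```

```text
the job is handed in; nothing more can be done
None
```

I ran the shut fingertips along the crest from the foot-plate end to the plain end, lifted clear and handed the job in at about 10.3 s. No verdict was reported.

- **Touch along the crest:** I pressed about 3 mm below the crest's rest height and stopped near each of the seven points. By my measurements I was within about 6 mm of each along the rail and 1 mm across it. Every check read contact, at 1.5 to 3.8 N upward, with about 0.8 N of noise.
- **Platform:** it sank by at most about 4 mm, well short of its stop.
- **Last checks:** the top and scene pictures show the rail upright between its pins at the same pixels as before, and the things around it unmoved. The force went back to about zero. I have no direct reading that the platform came fully back up.
- **Disagreement:** my first fit of the rail from the top camera lay about 3 mm too far towards the plain end compared with the wrist picture. I corrected the rail's angle by about 0.8° before touching it. The scene camera showed an offset of 2 to 3 mm, close to its calibration error and well inside the 15 mm allowed.

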